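# Cam a sample shutter panel tight onto its seal

### The arm

A 6-joint arm with a two-finger parallel gripper is mounted at the origin on the work surface. World frame = base frame: x ahead of the robot, y to its left, z up, the work surface at z = 0. Lengths are in m, angles in degrees, forces in N, time in s.
With the tool pointing down it reaches from about 0.35 to 0.775 m from the base axis. Payload 5.5 kg.
Tool frame: the origin (TCP) lies between the finger pads; the fingertips stand 19 mm ahead of it and the grasp point (between the pads) is the TCP (env.tcp_to_tips is the distance from the TCP to the fingertips, in m); y points along the fingers, x is the direction in which the jaws open and shut, and the axes are right-handed (so a half turn about y gives the same grasp; the last joint's range is limited). The gripper opens to 85 mm and grips with 20 to 120 N. Pads are 22 mm wide; open, the fingers measure 114 mm over their backs; the gripper's body (76 mm by 85 mm) begins 54 mm behind the grasp point. The pads swing forward as they close: fully open they stand 13 mm farther back than shut.
Start: joints at [60.012, 17.945, 2.641, 74.691, 0, 82.002], TCP at [0.215, 0.533, 0.25] pointing down, gripper open.
Joint ranges: [-158.12, 158.12], [-49.38, 96.58], [-58.88, 72.47], [-126.05, 133.96], [-84.25, 85.87], [-180, 180]. Speed limits (degrees/s): [147.25, 147.25, 180, 180, 180, 180].

### API

Orientations are given as a 3x3 rotation matrix whose columns are the frame's x, y, z axes.
In Python, from bench import env, viewer, search_frame gives the robot as it stands. The module is installed in compiled form; this text tells all that it offers. Calls block until the motion is done:
- env.move_pose(position, orientation): joint-space move of the TCP to a pose.
- env.move_l(position, velocity=0.15, rotation=None): straight line of the TCP; rotation=None keeps the orientation; velocity is the mean speed in m/s.
- env.move_joints(angles): joint-space move.
- env.command_gripper(opening): opening from 0.0 (shut) to 1.0 (fully open); the grip force is fixed at half the most; returns when the fingers have stopped.
- env.pause(seconds).
- env.solve_ik(position, orientation): joint angles nearest the present ones, or None.
- env.sense(): the state.
- viewer.grab_frame(name): name is "scene" or "top"; returns a dict with "frame" (400x640x3 uint8, blue, green, red), "intrinsics" (3x3 intrinsics, pixels), "rvec" (rotation vector, rad) and "tvec" (3), from world to camera coordinates, as OpenCV has them. Camera axes: x right, y down, z forward; pixel columns grow to the right and rows downward; lengths in m; the calibration is good to about 2 mm. A picture is of the moment at which its call begins. There is no depth.
A pose or a line that the arm cannot do raises env.IKError and nothing moves.
- env.job_done(): hands the job in, once; it reports no verdict.
Trained networks look in a picture, given as the dict that the camera call returned (one of the last four; its "shot" number tells which), for a name from the list of things; names that differ only in an ending like _2 or _b are one class to them, and where a whole thing is asked for, a point or a joint stands for the part that bears it (a point fixed in the world has none). Each returns a list of dicts, best first, with "score" (0 to 1); they miss things now and then, are a little off and sometimes report something else, mostly with a low value. They report only what shows in the picture. A call takes as long as a camera call. They do not tell look-alikes from the thing itself.
- search_frame(picture, name): "position" ([column, row] in pixels, amid what is visible of it).
The state is a dict: "time": time; "qpos": joint angles; "dq": joint speeds; "joint_torque": joint torques, N m; "eef_pos": TCP position; "eef_rot": TCP orientation; "wrist_force": force on the tool from outside, world axes, zero at the start; "torque": the same for the moment, N m; "opening": opening from 0.0 (shut) to 1.0 (fully open).
Only numpy, scipy, OpenCV 4.12 (cv2) and the standard library are available. Lean on these libraries where they do the work, as an engineer would, in place of code of your own. Each camera call takes 0.05 s, during which the arm holds its last target. There are 200 camera calls.

### The job

Slide the loose slatted panel (it has a blue fin to hold) along its runners up to the black rubber seal, then swing the red-tipped cam lever counter-clockwise so that its brass hook catches the panel's steel pin and draws the panel snug onto the seal. Stop as soon as the lever has become clearly firm, about 10 N at its grip, without overtightening, and leave it standing there; let go and leave the other things on the counter alone.

Things in the scene. Friction and masses are not known exactly. Their poses are not given: they have to be found in the camera images.
- frame: White sample frame fixed to the counter; base plate 6 mm thick, x -110..110, y -220..130 mm; origin on the counter. The panel slides along the frame's y between two lipped runners (tops 32 mm over the counter). A cross rail (y 62..128 mm, top 28 mm over the counter) at the +y end carries the cam pivot at x 0, y 70 mm and the rubber seal on its -y side.
- seal_line (a point): Nominal middle of the face of the black rubber seal (150 mm long, 9..27 mm over the counter), fixed on the frame at x 0, y 45 mm. The real face is up to 4 mm nearer or farther along y, differing from start to start and not reported: only touch tells. The seal is springy, about 20 N per mm.
- sash: Loose aluminium shutter panel, 160 (x) x 150 (y) x 20 (z) mm, about 0.7 to 0.95 kg, lying on the frame plate between the runners with 1.5 mm side play, its axes parallel to the frame's. Origin: centre of its underside, 6 mm over the counter. It starts with its +y edge 36 to 104 mm short of the seal. It carries the blue fin and the keeper pin.
- pull (a point): Grip point on the panel's blue upright fin: 70 mm long (panel x), 12 mm thick (panel y), 26 to 58 mm over the counter. The point is on the fin's middle, 50 mm over the counter, 95 mm from the panel's +y edge.
- keeper (a point): On the upright steel keeper pin, diameter 10 mm, 26 to 46 mm over the counter, 6 mm from the panel's +y edge; the point is on its axis, 39 mm over the counter. Panel just touching the seal: 27 to 35 mm from the cam axis. The hook catches it if it stands within 39 mm of the cam axis before the lever swings; farther off, the hook's tip strikes it.
- cam: Brass cam lever turning about a vertical axis on the frame; origin on the axis, 30 mm over the counter; x axis along the lever. At the open stop the lever points 25 degrees from the frame's +x towards its +y. It starts 0 to 0.15 rad from that stop, turns counter-clockwise seen from above to 2.3 rad at most and stays where it is left. Lever arm 18 mm wide, top 57 mm over the counter.
- handle (a point): Middle of the red upright round grip at the lever's end, diameter 16 mm, 57 to 95 mm over the counter; this point is 80 mm over the counter and 75 mm from the cam axis. A free lever needs a push of about 2 N here. Snug is a push of about 8 to 12 N here along the swing (10 to 35 N between hook and pin); beyond about 15 N it may be overtight.
- hook (a point): Leading tip of the cam's spiral hook (30 to 44 mm over the counter), 46 mm from the cam axis inside. Swinging, it passes the pin on the panel's side and draws it 10 mm nearer the axis per rad. It meets a pin resting at the seal about 1.0 to 1.9 rad from the open stop, depending on the seal, and is snug some 0.15 to 0.3 rad later.
- spray: Bystander: upright spray can, diameter 54 mm, 120 mm tall; origin under its centre.
- pulley: Bystander: black pulley disc, diameter 76 mm, 24 mm thick, lying flat; origin under its centre.
- driver: Bystander: screwdriver with red handle lying on the counter along its own x.
There are look-alikes about, which are no part of the job. Of the things that look like the sash, the smallest one is meant.

How it is judged:
By the outcome, as a careful person would: the job done as asked, in the order asked, and still so for the second after the job is handed in, with the robot touching nothing.
It also fails if it takes over 67 s, if anything falls off the work surface, if the arm or the gripper's body presses on something with over 40 N, if the wrist force passes 120 N, or if a joint passes its speed limit or range.

## Working session

There is one attempt and no reset: what is moved stays moved. The work goes in short steps, each a Python script; the robot and the scene stay as the last script left them, time stands still between calls to the robot, and variables do not carry over. Pictures are saved under pics/ and viewed, about 8 in all and at most 12, crops included, and the job is handed in when it is done.

```bash
mkdir -p pics; cat > h.py <<'E'
import numpy as np, cv2
from bench import env, viewer, search_frame
def ray(p,uv):
    R,_=cv2.Rodrigues(np.array(p["rvec"],float)); t=np.array(p["tvec"],float).ravel()
    d=R.T@np.linalg.inv(np.array(p["intrinsics"],float))@np.array([uv[0],uv[1],1.]); return -R.T@t,d
def atz(p,uv,z):
    c,d=ray(p,uv); return c+d*(z-c[2])/d[2]
def proj(p,X):
    return cv2.projectPoints(np.atleast_2d(np.array(X,float)),np.array(p["rvec"],float),np.array(p["tvec"],float),np.array(p["intrinsics"],float),None)[0].reshape(-1,2)
E
python3 - <<'E'
from h import *
z=dict(frame=.02,sash=.026,pull=.05,keeper=.039,cam=.057,handle=.08,hook=.04,spray=.06,pulley=.024,driver=.015)
for n in("scene","top"):
    p=viewer.grab_frame(n); cv2.imwrite(f"pics/{n}.png",p["frame"])
    print(n,ray(p,(320,200))[0].round(3))
    for k in z:
        for r in search_frame(p,k)[:4]:
            print(k,np.round(r["score"],2),np.round(r["position"],0),atz(p,r["position"],z[k]).round(3)[:2])
print(env.sense()["time"])
E
```

```text
scene [ 1.468 -0.561  1.039]
frame 0.87 [351. 234.] [ 0.604 -0.031]
sash 0.86 [166. 229.] [ 0.361 -0.518]
sash 0.75 [388. 135.] [0.215 0.335]
sash 0.68 [328. 224.] [ 0.543 -0.079]
pull 0.84 [168. 226.] [ 0.373 -0.513]
pull 0.65 [388. 135.] [0.243 0.316]
pull 0.62 [328. 226.] [ 0.574 -0.094]
keeper 0.97 [168. 227.] [ 0.369 -0.512]
keeper 0.65 [329. 220.] [ 0.542 -0.074]
keeper 0.56 [388. 134.] [0.222 0.329]
cam 0.89 [381. 209.] [0.581 0.079]
handle 0.85 [382. 212.] [0.616 0.061]
hook 0.83 [381. 210.] [0.568 0.088]
hook 0.66 [353. 271.] [ 0.744 -0.105]
spray 0.92 [259. 236.] [ 0.536 -0.292]
spray 0.26 [381. 210.] [0.59  0.074]
pulley 0.61 [354. 271.] [ 0.734 -0.095]
pulley 0.34 [352. 237.] [ 0.621 -0.039]
driver 0.61 [432. 173.] [0.462 0.361]
top [ 0.341 -0.044  1.574]
sash 0.88 [205. 281.] [0.191 0.334]
sash 0.79 [451. 240.] [ 0.336 -0.504]
sash 0.78 [322. 180.] [ 0.54  -0.064]
sash 0.74 [278. 172.] [0.567 0.092]
pull 0.88 [325. 183.] [ 0.527 -0.071]
pull 0.85 [203. 281.] [0.193 0.335]
pull 0.77 [454. 241.] [ 0.332 -0.508]
pull 0.31 [389. 186.] [ 0.516 -0.292]
keeper 0.8 [202. 281.] [0.193 0.339]
keeper 0.61 [323. 179.] [ 0.541 -0.067]
keeper 0.59 [448. 240.] [ 0.334 -0.491]
cam 0.78 [280. 168.] [0.577 0.081]
handle 0.53 [279. 172.] [0.56  0.081]
handle 0.53 [325. 181.] [ 0.531 -0.073]
hook 0.6 [278. 165.] [0.588 0.09 ]
spray 0.69 [390. 184.] [ 0.523 -0.294]
spray 0.67 [277. 169.] [0.572 0.092]
pulley 0.74 [333. 133.] [ 0.706 -0.1  ]
driver 0.59 [196. 210.] [0.433 0.375]
1.1
```

View pics/scene.png

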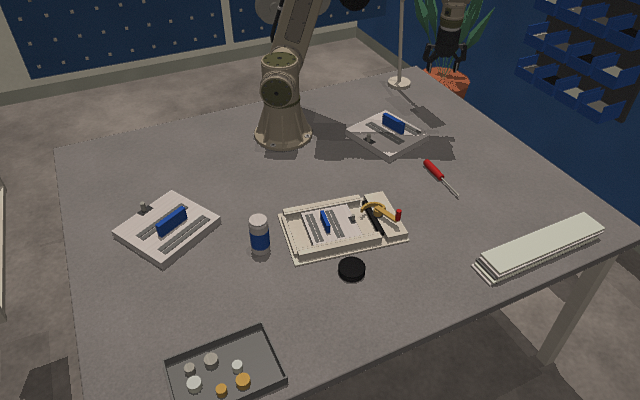

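View pics/top.png

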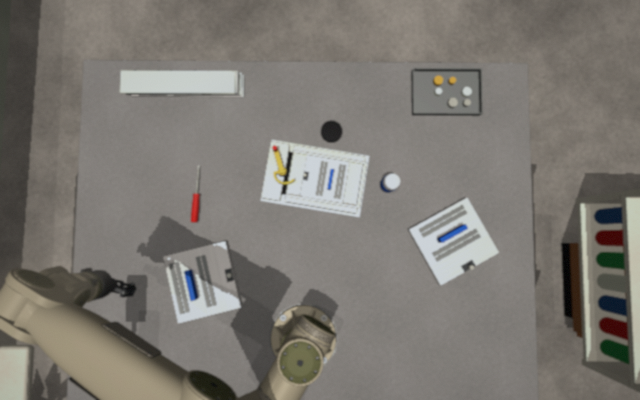

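The panel could be scene (328,224), scene (166,229) or scene (388,135). The one at (328,224) is the smallest and lies in the runners, so I'm choosing it. I'll check it in close crops.

```bash
python3 - <<'E'
import cv2
a=cv2.imread("pics/top.png")[135:220,255:375]; cv2.imwrite("pics/ctop.png",cv2.resize(a,None,fx=6,fy=6,interpolation=cv2.INTER_CUBIC))
a=cv2.imread("pics/scene.png")[185:268,275:412]; cv2.imwrite("pics/cscene.png",cv2.resize(a,None,fx=5.8,fy=5.8,interpolation=cv2.INTER_CUBIC))
E
```

```text
(no output)
```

View pics/ctop.png

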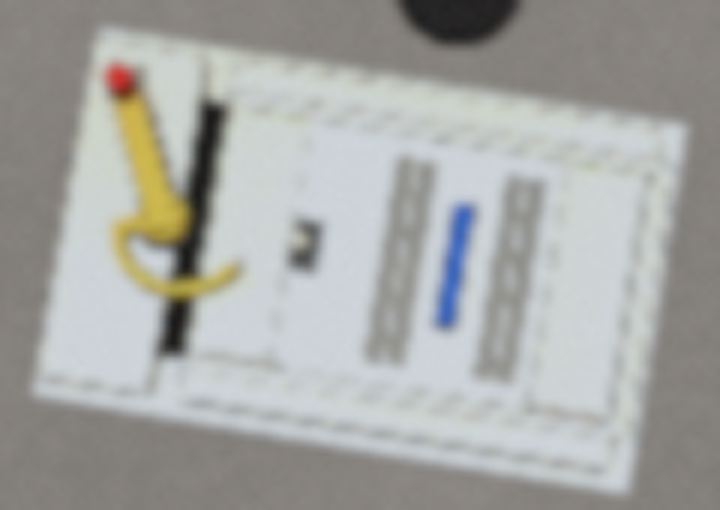

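View pics/cscene.png

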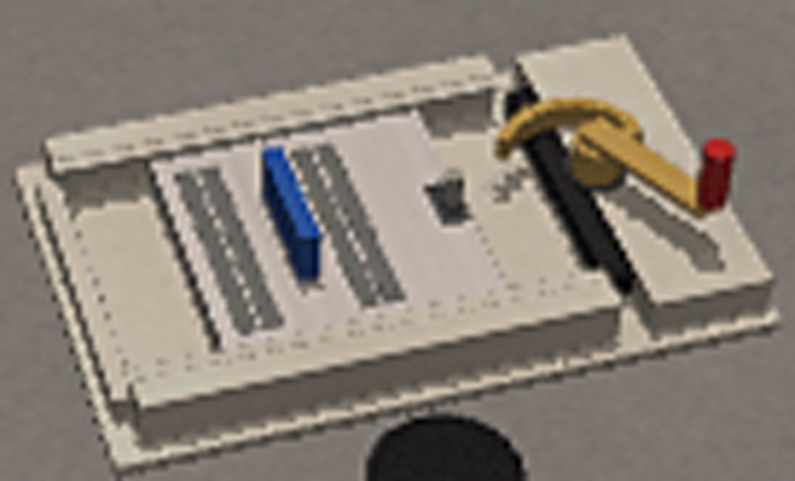

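The crops confirm the choice: the panel is in the frame's runners, with its fin at about top (331,179), the pin at about top (305,175), and the red grip at about top (275,148). Next I'll fit the frame pose from its corners.

```bash
cat > fit.py <<'E'
from h import *
from scipy.optimize import least_squares
pt=viewer.grab_frame("top"); ps=viewer.grab_frame("scene")
T=lambda u,v:((u+.5)/6-.5+255,(v+.5)/6-.5+135)
S=lambda u,v:((u+.5)/5.8-.5+275,(v+.5)/5.8-.5+185)
obs=[(pt,T(100,28),(.11,.13,.006)),(pt,T(690,123),(.11,-.22,.006)),(pt,T(630,495),(-.11,-.22,.006)),(pt,T(32,395),(-.11,.13,.006)),
(ps,S(20,172),(-.11,-.22,.006)),(ps,S(118,470),(.11,-.22,.006)),(ps,S(778,318),(.11,.13,.006))]
def W(q,X):
    c,s=np.cos(q[2]),np.sin(q[2]);return np.array([q[0]+c*X[0]-s*X[1],q[1]+s*X[0]+c*X[1],X[2]])
f=lambda q:np.concatenate([proj(p,W(q,X))[0]-uv for p,uv,X in obs])
r=least_squares(f,[.57,0,0],loss="soft_l1");q=r.x
print("frame",q.round(4),np.rad2deg(q[2]).round(2)); print(r.fun.reshape(-1,2).round(1).tolist() if r.fun.size==14 else "")
def inv(P):
    c,s=np.cos(q[2]),np.sin(q[2]);d=np.array(P[:2])-q[:2];return (np.array([c*d[0]+s*d[1],-s*d[0]+c*d[1]])*1000).round(1)
for n,z,a,b in(("fin",.058,T(455,265),S(294,190)),("pin",.046,T(300,242),S(453,175)),("handle",.095,T(120,77),S(720,146)),("pivot",.057,T(166,214),S(600,135))):
    A,B=atz(pt,a,z),atz(ps,b,z); print(n,A.round(4),B.round(4),inv(A),inv(B))
np.save("q.npy",q)
E
python3 fit.py
```

```text
frame [ 0.5577  0.007  -0.1551] -8.88
[[-0.4, -0.1], [-0.7, -0.2], [-0.3, -0.6], [0.4, 0.0], [-1.6, -0.6], [-0.7, -0.4], [0.5, 0.2]]
fin [ 0.54   -0.0906  0.058 ] [ 0.544  -0.0884  0.058 ] [ -2.4 -99.2] [  1.2 -96.4]
pin [ 0.5542 -0.0026  0.046 ] [ 0.5576 -0.0035  0.046 ] [ -1.9 -10. ] [  1.5 -10.3]
handle [0.6389 0.0965 0.095 ] [0.6406 0.0992 0.095 ] [ 66.4 101. ] [ 67.7 104. ]
pivot [0.5682 0.073  0.057 ] [0.5735 0.074  0.057 ] [ 0.2 66.9] [ 5.3 68.6]
```

```bash
cat >> h.py <<'E'
try: q=np.load("q.npy")
except Exception: q=np.zeros(3)
def W(x,y,z):
    c,s=np.cos(q[2]),np.sin(q[2]);return np.array([q[0]+c*x-s*y,q[1]+s*x+c*y,z])
def down(a): # jaw axis at world angle a, tool down
    x=np.array([np.cos(a),np.sin(a),0]);z=np.array([0,0,-1.]);return np.stack([x,np.cross(z,x),z],1)
E
python3 - <<'E'
from h import *
for k in(1,-1):
    print("fin",k,[np.round(env.solve_ik(W(0,-98e-3,.05),down(q[2]+k*np.pi/2)),0)])
    for d in(25,90,155):
        a=np.radians(d);P=W(.075*np.cos(a),.07+.075*np.sin(a),.083)
        r=env.solve_ik(P,down(q[2]+a+k*np.pi/2));print(k,d,r is not None and np.round(r,0))
k=1 if abs(env.solve_ik(W(0,-.098,.05),down(q[2]+np.pi/2))[5]-82)<90 else -1
R=down(q[2]+k*np.pi/2)
env.move_pose(W(0,-.098,.13),R); env.move_l(W(0,-.098,.051),.12)
s=env.sense();print(k,s["time"],s["wrist_force"],s["eef_pos"])
env.command_gripper(0.0); s=env.sense();print(s["time"],s["wrist_force"],s["opening"])
cv2.imwrite("pics/grip.png",cv2.resize(viewer.grab_frame("scene")["frame"][150:290,250:430],None,fx=4,fy=4))
E
```

```text
AttributeError: 'NoneType' object has no attribute 'rint'

The above exception was the direct cause of the following exception:

Traceback (most recent call last):
TypeError: loop of ufunc does not support argument 0 of type NoneType which has no callable rint method
```

```bash
python3 - <<'E'
from h import *
s=env.sense();print(np.round(s["eef_rot"],2).tolist())
def t(P,R):
    r=env.solve_ik(P,R);return None if r is None else np.round(r,0).tolist()
for k in(1,-1):
    print("fin",k,t(W(0,-98e-3,.05),down(q[2]+k*np.pi/2)),t(W(0,-50e-3,.05),down(q[2]+k*np.pi/2)))
    for d in(20,60,90,120,155):
        a=np.radians(d);P=W(.075*np.cos(a),.07+.075*np.sin(a),.083)
        print(k,d,t(P,down(q[2]+a+k*np.pi/2)), t(P,down(q[2]+a+(k-1)*np.pi/2)))
E
```

```text
[[0.37, 0.0, -0.93], [0.93, 0.0, 0.37], [0.0, -1.0, -0.0]]
fin 1 None None
1 20 None [25.0, 78.0, 31.0, 133.0, -76.0, -180.0]
1 60 [-21.0, 64.0, -58.0, -121.0, 72.0, -0.0] [29.0, 61.0, -50.0, -111.0, -68.0, 0.0]
1 90 [-22.0, 67.0, -1.0, 113.0, 77.0, -180.0] None
1 120 [-17.0, 74.0, 21.0, 127.0, 52.0, -180.0] None
1 155 None None
fin -1 None None
-1 20 None None
-1 60 None None
-1 90 None None
-1 120 [35.0, 70.0, 9.0, 119.0, -76.0, -180.0] None
-1 155 None None
```

The tool's y axis is the approach axis, so I'll fix `down()`.

```bash
sed -i 's/z=np.array(\[0,0,-1.\]);return.*/y=np.array([0,0,-1.]);return np.stack([x,y,np.cross(x,y)],1)/' h.py
python3 - <<'E'
from h import *
def t(P,R):
    r=env.solve_ik(P,R);return None if r is None else np.round(r,0).tolist()
for k in(1,-1):
    print("fin",k,t(W(0,-98e-3,.05),down(q[2]+k*np.pi/2)),t(W(0,-50e-3,.05),down(q[2]+k*np.pi/2)))
    for d in(20,90,155):
        a=np.radians(d);P=W(.075*np.cos(a),.07+.075*np.sin(a),.083)
        print(k,d,t(P,down(q[2]+a+k*np.pi/2)))
k=1
R=down(q[2]+k*np.pi/2)
env.move_pose(W(0,-.098,.13),R); env.move_l(W(0,-.098,.051),.12)
s=env.sense();print(k,s["time"],s["wrist_force"],s["eef_pos"])
env.command_gripper(0.0); s=env.sense();print(s["time"],s["wrist_force"],s["opening"])
cv2.imwrite("pics/grip.png",cv2.resize(viewer.grab_frame("scene")["frame"][150:290,250:430],None,fx=4,fy=4))
E
```

```text
fin 1 [-18.0, 23.0, -19.0, 47.0, 0.0, -9.0] [-13.0, 24.0, -19.0, 47.0, 0.0, -4.0]
1 20 [1.0, 31.0, -1.0, 58.0, 0.0, -10.0]
1 90 [7.0, 26.0, -10.0, 54.0, 0.0, -74.0]
1 155 [4.0, 18.0, -22.0, 50.0, 0.0, -142.0]
fin -1 [-18.0, 23.0, -19.0, 47.0, 0.0, 171.0] [-13.0, 24.0, -19.0, 47.0, 0.0, 176.0]
-1 20 [1.0, 31.0, -1.0, 58.0, 0.0, 170.0]
-1 90 [7.0, 26.0, -10.0, 54.0, 0.0, 106.0]
-1 155 [4.0, 18.0, -22.0, 50.0, 0.0, 38.0]
1 4.5417 [-0.96373602  0.45679633  0.14473992] [ 0.54302573 -0.08984668  0.05152586]
5.2083 [-0.28382851  1.48770543  3.15157826] 0.13061279591627284
```

View pics/grip.png

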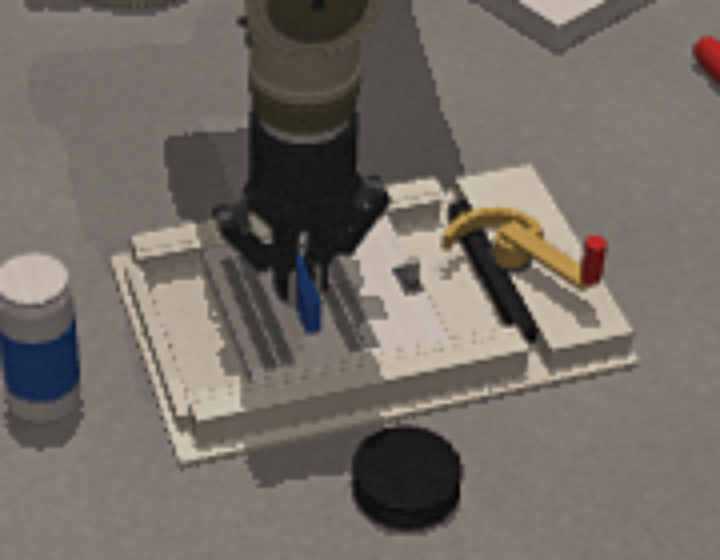

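The fin is gripped: opening 0.13 is about 11 mm. Now I'll slide it up to the seal.

```bash
python3 - <<'E'
from h import *
fy=W(0,1,0)-W(0,0,0)
p0=np.array(env.sense()["eef_pos"])
env.move_l(p0+fy*.036,.06); s=env.sense(); F=lambda s:float(-np.dot(s["wrist_force"],fy))
base=F(s);print(s["time"],s["wrist_force"].round(1),round(base,2))
d=.036; L=[]
while d<.062:
    d+=.0007; env.move_l(p0+fy*d,.02); s=env.sense(); f=F(s); L.append((round(d*1e3,1),round(f,1)))
    if f>14: break
print(L,s["time"],s["wrist_force"].round(1),s["eef_pos"])
E
```

```text
6.0083 [-0.1 -1.2  1.6] 1.18
[(36.7, 4.3), (37.4, 5.2), (38.1, 4.8), (38.8, 4.6), (39.5, 4.0), (40.2, 3.6), (40.9, 4.8), (41.6, 4.6), (42.3, 4.5), (43.0, 5.3), (43.7, 4.9), (44.4, 5.2), (45.1, 4.6), (45.8, 4.9), (46.5, 4.7), (47.2, 4.8), (47.9, 4.2), (48.6, 4.5), (49.3, 4.8), (50.0, 4.3), (50.7, 6.0), (51.4, 7.8), (52.1, 10.9), (52.8, 12.2), (53.5, 15.0)] 12.2583 [ -4.  -14.6   2.1] [ 0.5503331  -0.0394142   0.05144236]
```

```bash
cat >> h.py <<'E'
def HP(a,off,z): # TCP when handle at frame angle a, TCP 'off' ahead along swing
    return W(.075*np.cos(a)-off*np.sin(a),.07+.075*np.sin(a)+off*np.cos(a),z), down(q[2]+a+np.pi/2)
E
python3 - <<'E'
from h import *
fy=W(0,1,0)-W(0,0,0)
p=np.array(env.sense()["eef_pos"])
env.move_l(p-fy*.0012,.03); print(env.sense()["wrist_force"].round(1))
env.command_gripper(.5); env.move_l(W(0,-.046,.13),.2)
print(env.sense()["wrist_force"].round(1))
P,R=HP(np.radians(26),0,.13)
env.move_pose(P,R); env.command_gripper(.42); s=env.sense(); print(s["time"],s["opening"],s["wrist_force"].round(2))
P,R=HP(np.radians(26),0,.080); env.move_l(P,.1); s=env.sense(); print(s["time"],s["wrist_force"].round(2))
a=viewer.grab_frame("scene")["frame"][150:270,290:430];b=viewer.grab_frame("top")["frame"][120:220,250:375]
a=cv2.resize(a,(560,480));b=cv2.resize(b,(240,192)); b=np.vstack([b,np.zeros((288,240,3),np.uint8)])
cv2.imwrite("pics/hover.png",np.hstack([a,b]))
E
```

```text
[-0.1 -3.3 -0.1]
[ 0.7  0.3 -0.6]
14.425 0.4216710171176525 [ 0.03  0.69 -0.43]
15.075 [ 0.09 -0.24  1.  ]
```

View pics/hover.png

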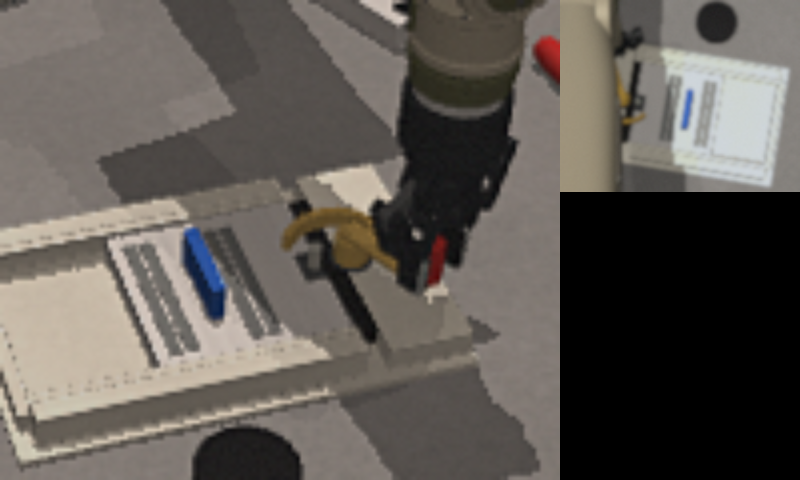

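The panel is at the seal with its pin close to the cam, and the red grip is between the jaws. Now I'll swing the lever, watching the force.

```bash
cat > swing.py <<'E'
from h import *
import sys
def F(a):
    w=np.mean([env.sense()["wrist_force"] for _ in range(1)],0); b=q[2]+a
    return float(-(w@[-np.sin(b),np.cos(b),0])), float(w@[np.cos(b),np.sin(b),0])
off=.0099; a0=np.radians(26); rel=0.; L=[]
while rel<2.2:
    step=.06 if rel<.84 else .02
    rel+=step; P,R=HP(a0+rel,off,.080)
    env.move_l(P,.06,R) if step>.03 else env.move_l(P,.02,R)
    f,r=F(a0+rel); L.append((round(rel,2),round(f,1),round(r,1)))
    if f>8.5:
        env.pause(.15); f,r=F(a0+rel); L.append(("re",round(f,1)))
        if f>9.3: break
    if rel<.84 and f>6: print("early!"); break
    if env.sense()["time"]>52: print("time");break
print(L); s=env.sense(); print(s["time"],s["wrist_force"].round(1),s["eef_pos"]); np.save("rel.npy",rel)
E
python3 swing.py
```

```text
[(0.06, -0.8, 0.1), (0.12, 0.9, -0.1), (0.18, -0.7, -0.6), (0.24, 0.6, 0.7), (0.3, 0.1, -0.1), (0.36, -0.3, -0.3), (0.42, -0.1, 0.3), (0.48, 0.8, 0.3), (0.54, 0.7, -0.4), (0.6, 0.3, 0.4), (0.66, 0.4, -0.4), (0.72, -0.2, 1.1), (0.78, -0.0, -0.4), (0.84, -0.5, -0.1), (0.86, 0.2, -0.8), (0.88, 1.4, 0.1), (0.9, 1.1, 0.1), (0.92, 0.6, -0.0), (0.94, 0.8, -0.0), (0.96, 1.1, -0.4), (0.98, 0.6, 0.6), (1.0, 1.6, 0.6), (1.02, 1.3, 0.7), (1.04, 0.8, 1.2), (1.06, 0.7, 0.4), (1.08, 0.1, 1.2), (1.1, 0.8, 1.2), (1.12, 0.4, 1.1), (1.14, 0.7, 1.4), (1.16, 0.7, 1.4), (1.18, 1.5, 0.3), (1.2, 0.2, 1.6), (1.22, 1.3, 0.7), (1.24, 0.8, 0.5), (1.26, 0.7, 0.6), (1.28, 1.2, 0.7), (1.3, 1.4, -0.2), (1.32, 1.3, 1.4), (1.34, 1.5, 0.3), (1.36, 1.3, 0.9), (1.38, 1.0, 0.8), (1.4, 0.8, 0.4), (1.42, 0.6, 0.7), (1.44, 0.2, 1.3), (1.46, 1.6, -0.3), (1.48, 0.8, 1.1), (1.5, 2.4, 1.0), (1.52, 3.6, 0.2), (1.54, 3.1, 0.3), (1.56, 3.9, 0.6), (1.58, 4.7, 1.0), (1.6, 5.1, -0.7), (1.62, 4.2, 0.3), (1.64, 5.5, 0.2), (1.66, 6.1, 0.2), (1.68, 9.2, -0.4), ('re', 9.2), (1.7, 10.3, -0.1), ('re', 10.0)]
29.8667 [ 9.4  3.5 -7.4] [0.53044933 0.14087382 0.08013598]
```

The lever is firm: 10.0 N held, 0.2 rad after the rise began. I'll centre the jaws, lift off and check.

```bash
python3 - <<'E'
from h import *
a=np.radians(26)+float(np.load("rel.npy"))
P,R=HP(a,0,.080); env.move_l(P,.03); print(env.sense()["wrist_force"].round(1))
P,R=HP(a,0,.16); env.move_l(P,.12); print(env.sense()["wrist_force"].round(1))
env.move_joints([60.012,17.945,2.641,74.691,0,-60]); s=env.sense();print(s["time"],s["wrist_force"].round(1))
pt=viewer.grab_frame("top");ps=viewer.grab_frame("scene")
for p,n in((pt,"top"),(ps,"scene")): print(n,[(np.round(r["position"]),round(r["score"],2)) for r in search_frame(p,"handle")[:2]])
print(proj(pt,np.r_[HP(a,0,.095)[0]]),proj(ps,HP(a,0,.095)[0]))
A=cv2.resize(ps["frame"][180:275,270:415],(550,360),interpolation=2);B=cv2.resize(pt["frame"][135:220,255:375],(550,240*550//339 -0),interpolation=2)[:240*2]
B=cv2.resize(B,(340,240));V=np.zeros((600,550,3),np.uint8);V[:360]=A;V[360:,:340]=B
cv2.imwrite("pics/end.png",V)
E
```

```text
[-1.2 -0.3  0.1]
[ 0.1  0.2 -0.9]
33.025 [-0.8 -0.2  0.8]
top [(array([275., 177.]), 0.66)]
scene [(array([376., 210.]), 0.6)]
[[259.69213335 177.64599631]] [[392.85061436 184.83511802]]
```

View pics/end.png

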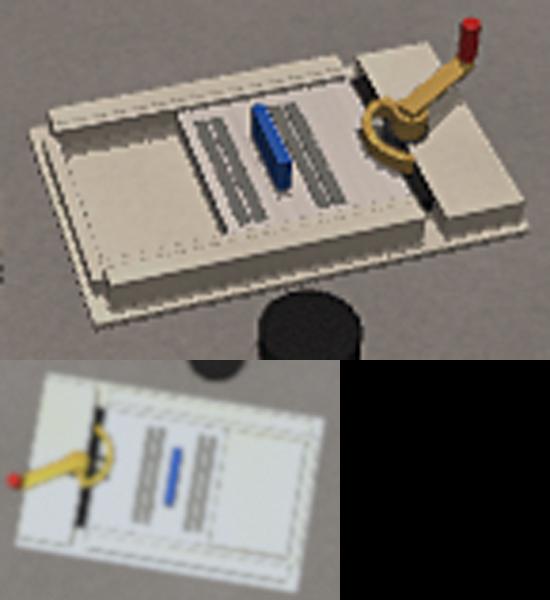

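The lever stands where I left it: the grip is at scene (394,186) against (393,185) predicted. The hook is around the pin, the panel is on the seal, and the pulley has not moved.

```bash
python3 -c "
from h import *
env.job_done()"
```

```text
the job is handed in; nothing more can be done
```

The panel is drawn up on the seal, the lever is firm, and the job is handed in at about 33 s of the 67 s allowed.

- **Panel:** I gripped the smallest panel, the one in the runners, by its blue fin. I slid it until the force rose from about 4.7 N while sliding to 15 N. That put first contact about 50.5 mm along. I eased it off to about 3 N before letting go.
- **Lever:** I swung it counter-clockwise with the grip held loosely between the jaws. Resistance began near 1.5 rad, and I stopped at 1.70 rad with 10.0 N held along the swing. I then centred the jaws, lifted off and moved clear.
- **Last picture:** The lever stayed where I left it, within 2 px of the predicted position. The hook is around the pin, the panel is on the seal, and the arm is clear.
- **Not as expected:**
  - The free lever read about 1 N or less, not the expected 2 N.
  - The wrist also showed about 7 N vertically at the end of the push. It was gone once the jaws were backed off.
  - In the last picture the network put the grip about 15 to 30 px away, on the lever body. I went by the picture instead.
  - I did not measure the spray can's or the screwdriver's position again, but nothing was moved near them.

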